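# Sweep the counted parts into the tray's trough and shut its cover

## Task

On the counting tray, sweep the two headset spacers and the axle nut along the deck into the open trough at its side, sliding them without ever lifting them, and leave the brake caliper lying where it is. Once all three are down in the trough, push the trough's cover over from behind and press it fully shut, so the tray is ready to be carried off and poured out. Do not knock over the grease jar or shift the cone wrench beside the tray.

Things in the scene. Friction and masses are not known exactly. Their poses are not given: they have to be found in the camera images.
- counting_tray: Grey sheet-metal counting tray, fixed, 244 x 270 mm. Origin: on the bench, z up; its x is within 0.3 rad of the robot's x. Flat deck, top 28 mm above the bench, x = -118 to +118 mm, y = -70 to +138 mm; a rim 4 mm thick, 10 mm above the deck, runs round its +y, -x and +x sides. At its -y side the deck drops straight into the trough, so parts are swept along -y.
- deck_edge (a point): Middle of the deck's edge over the trough (tray x = 0, y = -70 mm, 28 mm above the bench).
- trough (a point): Middle of the trough's floor (tray x = 0, y = -97 mm, 3 mm above the bench; 25 mm below the deck). The trough spans y = -70 to -124 mm, x = -118 to +118 mm; its outer wall is 3 mm thick and 39 mm high. At its -x end it rises in a sloping pouring lip, out to x = -150 mm, that the cover does not cover.
- cover (a joint): Hinge of the trough's cover, rad: 0 shut (level), 1.57 upright; starts at 1.7 to 2.05, leaning outwards, away from the deck. Hinge line along tray x at y = -125.5 mm, 41 mm above the bench. Stiff: it stays wherever it is left, 1.5 to 4 N at the free edge moves it. Shut, its top face is 42 mm above the bench, on a firm stop.
- cover_edge (a point): Middle of the cover's free edge, 57 mm from the hinge line; moves with the cover. The cover is a 234 x 57 x 2 mm sheet with a lip folded 10 mm down along this edge and a small finger tab (44 mm long, reaching 11 mm out) at its middle.
- spacer_a: Headset spacer: dark metal ring lying flat on the deck, 35 mm outside, 29 mm hole, 10 mm high. Origin: centre of its underside. About 14 g.
- spacer_b: Second, identical headset spacer. Origin: centre of its underside.
- axle_nut: Flanged axle nut, dark metal, lying on its round flange of 25 mm diameter; hexagon 17 mm across flats, 13 mm high. Origin: centre of its underside. About 30 g.
- caliper: Black brake caliper body, 30 x 55 x 36 mm (its y is the long side, within 0.35 rad of the tray's y), loose on the deck among the small parts; to be left alone. Origin: centre of its underside (a similar one lies on the bench, far left). The four things on the deck lie in four places about 58 mm apart along the tray's x, in any order, at tray y = -5 to +80 mm.
- grease_jar: Loose grease jar, 54 mm diameter, 70 mm high, standing on the bench to the left of the tray. Origin: centre of its underside.
- cone_wrench: Loose flat steel wrench, 232 x 36 x 8 mm, lying on the bench to the right of the tray. Origin: centre of its underside.

How it is judged (in metres and radians):
On the way, in this order (a step that is already met when the one before it is completed fails the run):
1. both spacers and the nut lie in the trough while its cover is still open (z of spacer_a in the frame of counting_tray between -0.002 and 0.025 m and y of spacer_a in the frame of counting_tray between -0.126 and -0.07 m and x of spacer_a in the frame of counting_tray between -0.145 and 0.122 m and z of spacer_b in the frame of counting_tray between -0.002 and 0.025 m and y of spacer_b in the frame of counting_tray between -0.126 and -0.07 m and x of spacer_b in the frame of counting_tray between -0.145 and 0.122 m and z of axle_nut in the frame of counting_tray between -0.002 and 0.025 m and y of axle_nut in the frame of counting_tray between -0.126 and -0.07 m and x of axle_nut in the frame of counting_tray between -0.145 and 0.122 m and value of joint cover above 1.2 rad), for 0.2 s.
2. the cover is shut over them (z of spacer_a in the frame of counting_tray between -0.002 and 0.025 m and y of spacer_a in the frame of counting_tray between -0.126 and -0.07 m and x of spacer_a in the frame of counting_tray between -0.145 and 0.122 m and z of spacer_b in the frame of counting_tray between -0.002 and 0.025 m and y of spacer_b in the frame of counting_tray between -0.126 and -0.07 m and x of spacer_b in the frame of counting_tray between -0.145 and 0.122 m and z of axle_nut in the frame of counting_tray between -0.002 and 0.025 m and y of axle_nut in the frame of counting_tray between -0.126 and -0.07 m and x of axle_nut in the frame of counting_tray between -0.145 and 0.122 m and value of joint cover below 0.06 rad), for 0.2 s.
At the end, for the whole second after the job is handed in: Both spacers and the nut are at rest inside the trough, below the deck; the cover is shut to within 0.06 rad; the caliper lies within 15 mm of where it was on the deck (all of step 2 and linear speed of each of spacer_a, spacer_b, axle_nut below 0.02 m/s and distance of caliper from where it was at the start of the episode below 0.015 m and y of caliper in the frame of counting_tray above -0.05 m); the robot touches nothing.
It fails at once if a spacer is lifted more than 20 mm above the deck (z of spacer_a in the frame of counting_tray above 0.048 m).
It fails at once if a spacer is lifted more than 20 mm above the deck (z of spacer_b in the frame of counting_tray above 0.048 m).
It fails at once if the nut is lifted more than 20 mm above the deck (z of axle_nut in the frame of counting_tray above 0.048 m).
It fails at once if the brake caliper is shifted by more than 15 mm, lifted or tipped over (distance of caliper from where it was at the start of the episode above 0.015 m or angle between caliper's own z axis and vertical above 0.4 rad).
It fails at once if the grease jar or the cone wrench is shifted by more than 20 mm, or the jar is tipped (distance of any of grease_jar, cone_wrench from where it was at the start of the episode above 0.02 m or angle between grease_jar's own z axis and vertical above 0.4 rad).
It also fails if it takes over 54 s, if anything falls off the work surface, if the arm or the gripper's body presses on something with over 40 N, if the wrist force passes 120 N, or if a joint passes its speed limit or range.

## Robot

A 6-joint arm with a two-finger parallel gripper is mounted at the origin on a cart in front of the work surface, level with it; the furniture and walls round the work are solid. World frame = base frame: x ahead of the robot, y to its left, z up, the work surface at z = 0. Lengths are in mm, angles in rad, forces in N, time in s.
With the tool pointing down it reaches from about 300 to 750 mm from the base axis. Payload 8.5 kg.
Tool frame: the origin (TCP) lies between the finger pads; the fingertips stand 11 mm ahead of it and the grasp point (between the pads) lies 8 mm behind it; y points along the fingers, x is the direction in which the jaws open and shut, and the axes are right-handed (so a half turn about y gives the same grasp; the last joint's range is limited). The gripper opens to 88 mm and grips with 3 to 60 N. Pads are 18 mm wide; open, the fingers measure 123 mm over their backs; the gripper's body (75 mm by 187 mm) begins 45 mm behind the grasp point.
Start: joints at [1.119, 0.381, 1.297, -0, 1.464, -0.215], TCP at [129.019, 534.635, 249.748] pointing down, gripper open.
Joint ranges: [-3.11, 3.11], [-0.89, 2.33], [0.22, 2.48], [-1.42, 4.56], [0.17, 2.85], [-2.88, 2.88]. Speed limits (rad/s): [2.39, 2.39, 3.14, 3.14, 3.14, 3.14].

## Interface

Orientations are given as [roll, pitch, yaw] about the fixed x, y, z axes, in that order (R = Rz(yaw) Ry(pitch) Rx(roll)).
In Python, from station import sensors, eyes, ticket gives the robot as it stands.
- The arm moves only by the tool send_rows, never from a script. Its argument "motion" is a list of rows, each a list of 3 entries, a list of its own where there are three numbers: the shift along the tool's x, y, z in mm, then the turn, a rotation vector about the tool's x, y, z in degrees, then the gripper's target within -1 to 1 (shut at 1, half-way at 0, fully open at -1). In form: [[[tx, ty, tz], [wx, wy, wz], gripper], ...]. A call has 1 to 8 rows; each row is the pose to reach, as a shift and turn from the pose commanded when the call began, along the tool's axes at that moment; what a row does not reach only later rows make up. A row lasts 1/10 s, in which the tool goes at most 50 mm and 8.59 degrees, less where a joint would pass 70% of its speed; a pose out of reach is approached as far as the arm can. A call with a gripper value outside its range is refused whole. The fingers move at their own pace and stop on an object; the grip force is fixed at half the most. Time passes only in rows, so rows that repeat a pose let the fingers close. It gives the time, the measured TCP pose, the force and the opening at its end, in the units of the state.
- sensors.observe(): the state, without advancing time (a new reading comes with each control period).
- eyes.snapshot(name): name is "scene" or "top" or "wrist"; returns (picture, depth): 400x640x3 uint8, red, green, blue; 400x640 float32, mm along the optical axis (not along the pixel's ray), 0 where there is no reading.
- eyes.get_calibration(name): a dict with "fov_y" (degrees; the focal length in pixels is half the picture's height over the tangent of half this angle, whatever the lens; pixels are square), "cx", "cy" (the principal point, pixels), "D" ([k1, k2, p1, p2, k3] as OpenCV has them; the pictures are not rectified), "R" (3x3) and "t" (3): a world point X has camera coordinates R X + t; the wrist camera has in their place "tool_from_camera" (4x4, takes a point from camera to tool coordinates, whose origin is the TCP and whose axes are the tool frame's). Camera axes: x right, y down, z forward; pixel columns grow to the right and rows downward; lengths in mm; the calibration is good to about 2 mm. A picture is of the moment at which its call begins: read the wrist's pose just before it. get_calibration takes no time and is no camera call.
- ticket.hand_in(): hands the job in, once; it reports no verdict.
The state is a dict: "time": time; "joints": joint angles; "qd": joint speeds; "effort": joint torques, N m; "eef_pos": TCP position; "eef_rot": TCP orientation; "ft_force": force on the tool from outside, world axes, zero at the start; "wrist_torque": the same for the moment, N m; "gripper_width": finger opening in mm.
Only numpy, scipy, OpenCV 4.12 (cv2) and the standard library are available. Lean on these libraries where they do the work, as an engineer would, in place of code of your own. Each camera call takes 0.05 s, during which the arm holds its last target. There are 200 camera calls.

## Working session

There is one attempt and no reset: what is moved stays moved. The work goes in short steps, Python scripts to look and compute and a tool call to move; the robot and the scene stay as the last step left them, time stands still between calls to the robot, and variables do not carry over. Pictures are saved under pics/ and viewed, about 8 in all and at most 12, crops included, and the job is handed in when it is done.

Besides the shell and the picture viewer there is one more tool, called after "Emit:" by a JSON object that holds its "fn" and its "kwargs". send_rows: Moves the arm, as the interface text tells. Its arguments: {"type":"object","properties":{"motion":{"type":"array","items":{"type":"array"}}},"required":["motion"]}

```bash
ls; mkdir -p pics
python3 - <<'E'
from station import sensors, eyes
import cv2
s=sensors.observe();print({k:s[k] for k in('time','eef_pos','eef_rot','gripper_width','ft_force')})
for n in("top","scene"):
    p,d=eyes.snapshot(n);cv2.imwrite(f'pics/{n}0.png',p[:,:,::-1])
    import numpy as np
    np.savez(f'pics/{n}0.npz',p=p,d=d);print(eyes.get_calibration(n))
print(eyes.get_calibration("wrist"))
E
```

```text
pics
{'time': 0.0, 'eef_pos': array([128.92413861, 534.41265943, 249.14723444]), 'eef_rot': array([-1.57049360e+00,  1.40315762e-03,  1.33398713e+00]), 'gripper_width': 88.19945717010017, 'ft_force': array([2.51469217e-01, 4.98656541e-01, 3.26861273e-04])}
{'fov_y': 53.023526520526936, 'cx': 318.77379365916914, 'cy': 203.51659078635313, 'D': array([-0.06924524,  0.        ,  0.        ,  0.        ,  0.        ]), 'R': array([[-0.00647085, -0.99993751,  0.00911595],
       [-0.98186639,  0.00462616, -0.18951778],
       [ 0.18946377, -0.01017699, -0.98183497]]), 't': array([4.34062657e-01, 5.38053239e+02, 1.44707358e+03])}
{'fov_y': 48.3289468264952, 'cx': 322.8876643060845, 'cy': 196.36497975375352, 'D': array([0.03717686, 0.        , 0.        , 0.        , 0.        ]), 'R': array([[ 0.58487039, -0.8111199 , -0.00333551],
       [-0.54551165, -0.39029956, -0.741676  ],
       [ 0.60028632,  0.4356039 , -0.67075002]]), 't': array([-300.10065427,  338.86162677,  950.85884351])}
{'fov_y': 68.46806055449991, 'cx': 319.3721041981165, 'cy': 204.17176145845426, 'D': array([-0.02480862,  0.        ,  0.        ,  0.        ,  0.        ]), 'tool_from_camera': array([[ 9.99999474e-01, -6.34206643e-04, -8.06027919e-04,
        -6.67404163e-01],
       [ 5.92325442e-04, -2.84457163e-01,  9.58688569e-01,
        -1.35909586e+02],
       [-8.37287074e-04, -9.58688542e-01, -2.84456637e-01,
         7.30647593e+01],
       [ 0.00000000e+00,  0.00000000e+00,  0.00000000e+00,
         1.00000000e+00]])}
```

View pics/top0.png

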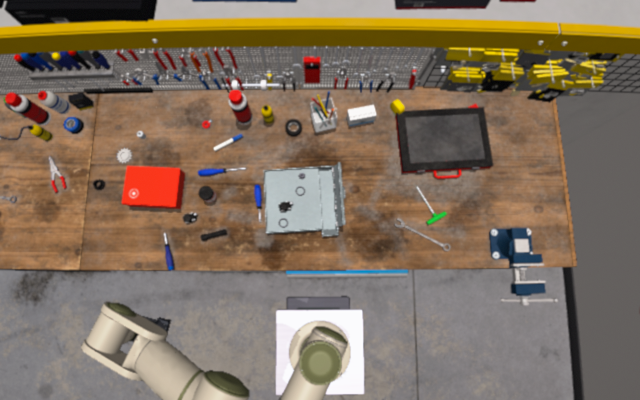

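View pics/scene0.png

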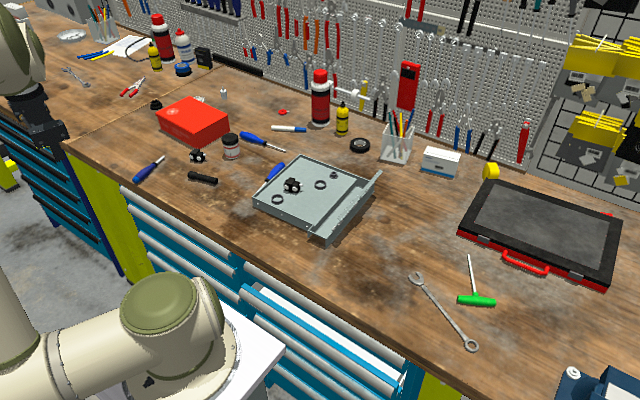

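```bash
cat > h.py <<'E'
import numpy as np, cv2
from scipy.spatial.transform import Rotation as Rn
from station import sensors, eyes
def K(c):
    f=200/np.tan(np.radians(c['fov_y']/2)); return np.array([[f,0,c['cx']],[0,f,c['cy']],[0,0,1]])
def pose():
    s=sensors.observe(); return np.array(s['eef_pos']),Rn.from_euler('xyz',s['eef_rot']).as_matrix(),s
def cam(name):
    c=eyes.get_calibration(name)
    if name!='wrist': return K(c),c['D'],np.array(c['R']),np.array(c['t'])
    p,R,_=pose(); T=np.array(c['tool_from_camera']); Rw=R@T[:3,:3]; o=p+R@T[:3,3]
    return K(c),c['D'],Rw.T,-Rw.T@o
def plane(C,px,z):
    k,D,R,t=C; n=cv2.undistortPoints(np.array(px,float).reshape(-1,1,2),k,D)[:,0]
    d=np.c_[n,np.ones(len(n))]@R; o=-R.T@t
    return (o+d*((z-o[2])/d[:,2])[:,None])
def proj(C,X):
    k,D,R,t=C; return cv2.projectPoints(np.array(X,float).reshape(-1,3),cv2.Rodrigues(R)[0],t,k,D)[0][:,0]
E
python3 - <<'E'
from h import *
C=cam('top')
np.set_printoptions(precision=1,suppress=True)
print(plane(C,[[301,177],[300,190],[286,207],[283,223]],33))
print('rim',plane(C,[[265,168],[267,236]],38))
print('jar,wrench',plane(C,[[207,190],[422,234],[257,197]],5))
print('edge',plane(C,[[340,165],[343,234]],95))
E
```

```text
[[645.5  64.7  33. ]
 [594.4  68.4  33. ]
 [528.8 121.1  33. ]
 [467.9 131.8  33. ]]
rim [[680.5 202.9  38. ]
 [418.6 190.4  38. ]]
jar,wrench [[ 602.6  431.7    5. ]
 [ 426.3 -397.4    5. ]
 [ 573.8  235.8    5. ]]
edge [[674.4 -81.6  95. ]
 [418.1 -88.1  95. ]]
```

Emit:
{"fn": "send_rows", "kwargs": {"motion": [[[-381, 0, -525], [0, 76.4, 0], 1], [[-381, 0, -525], [0, 76.4, 0], 1], [[-381, 0, -525], [0, 76.4, 0], 1], [[-381, 0, -525], [0, 76.4, 0], 1], [[-381, 0, -525], [0, 76.4, 0], 1], [[-381, 0, -525], [0, 76.4, 0], 1], [[-381, 0, -525], [0, 76.4, 0], 1], [[-381, 0, -525], [0, 76.4, 0], 1]]}}

```text
time: 0.9
eef_pos: [389.4, 228.5, 249.7]
eef_rot: [-1.571, 0.0, 0.128]
ft_force: [1.8, 1.1, 0.0]
gripper_width: 26.2
```

Emit:
{"fn": "send_rows", "kwargs": {"motion": [[[136, 0, -207], [0, 7.3, 0], 0.73], [[136, 0, -207], [0, 7.3, 0], 0.73], [[136, 0, -207], [0, 7.3, 0], 0.73], [[136, 0, -207], [0, 7.3, 0], 0.73], [[136, 0, -207], [0, 7.3, 0], 0.73], [[136, 0, -207], [0, 7.3, 0], 0.73], [[136, 0, -207], [0, 7.3, 0], 0.73]]}}

```text
time: 1.6
eef_pos: [551.1, 42.8, 249.0]
eef_rot: [-1.57, 0.002, 0.005]
ft_force: [-0.4, 0.6, -0.8]
gripper_width: 11.8
```

Run:
```python
from h import *
p,R,s=pose();print(p,s['eef_rot'],s['gripper_width'],s['time'])
C=cam('wrist');a,d=eyes.snapshot('wrist');cv2.imwrite('pics/w1.png',a[:,:,::-1])
np.savez('pics/w1.npz',a=a,d=d,k=C[0],D=C[1],R=C[2],t=C[3])
```

```text
[551.05624262  42.76613944 249.00717061] [-1.57036482e+00  1.55881154e-03  5.03903032e-03] 11.77898727932374 1.6
```

View pics/w1.png

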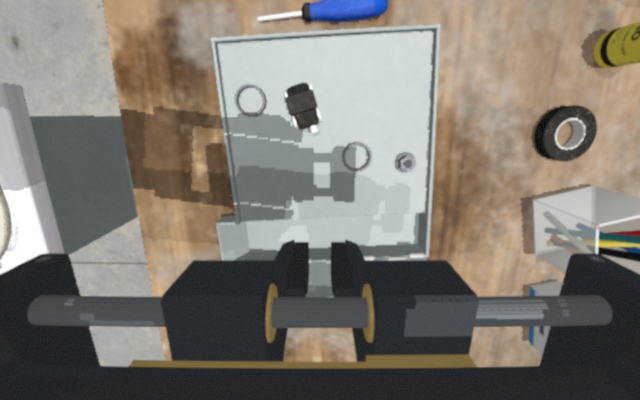

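Run:
```python
from h import *
np.set_printoptions(precision=1,suppress=True)
z=np.load('pics/w1.npz');a=z['a'];C=(z['k'],z['D'],z['R'],z['t'])
c=plane(C,[[213,40],[439,26]],38);print('corners',c,np.linalg.norm(c[1]-c[0]))
print('sides',plane(C,[[236,222],[430,255]],38))
u=(c[1]-c[0])/np.linalg.norm(c[1]-c[0]);v=np.array([-u[1],u[0],0])
mid=c.mean(0); O=mid-v*142; O[2]=0; print('yaw',np.arctan2(u[1],u[0]),'O',O)
for n,px,h in(('sA',[251,100],38),('cal',[302,104],64),('sB',[356,156],38),('nut',[404,161],41)):
    X=plane(C,[px],h)[0]; print(n,X,'tray',(X-O)@u,(X-O)@v)
print('deckedge',proj(C,[O+u*x+v*-70+np.array([0,0,28]) for x in(-118,0,118)]))
im=cv2.resize(a[10:270,190:450],None,fx=2.2,fy=2.2,interpolation=cv2.INTER_CUBIC)
for x in(-118,-60,0,60,118):
  for y in(-70,134):
    q=(proj(C,[O+u*x+v*y+np.array([0,0,28])])[0]-[190,10])*2.2; cv2.circle(im,tuple(int(i) for i in q),3,(255,0,0),-1)
cv2.imwrite('pics/w1c.png',im[:,:,::-1])
```

```text
corners [[436.5 194.5  38. ]
 [676.2 209.   38. ]] 240.06613164086406
sides [[446.1 -11.6  38. ]
 [695.3 -56.1  38. ]]
yaw 0.06016906554666397 O [564.9  60.    0. ]
sA [473.8 133.6  38. ] tray -86.5148820476646 78.90432938277371
cal [532.4 128.4  64. ] tray -28.347845286376693 70.18182567190634
sB [593.6  71.6  38. ] tray 29.369339541545767 9.81613467467993
nut [649.8  66.5  41. ] tray 85.1247100619074 1.3402567266435585
deckedge [[242.5 223.3]
 [333.5 218.5]
 [425.4 213.7]]
```

View pics/w1c.png

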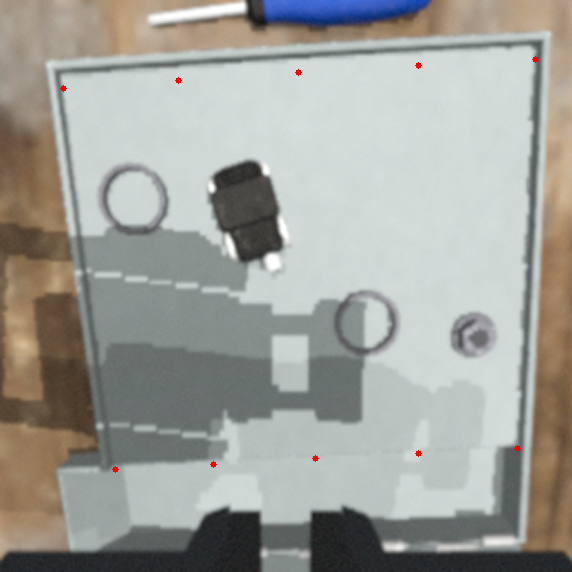

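Emit:
{"fn": "send_rows", "kwargs": {"motion": [[[40, 0, 67], [0, -3.15, 0], 0.73], [[40, 0, 67], [0, -3.15, 0], 0.73], [[40, 50, 67], [0, -3.15, 0], 0.73], [[40, 100, 67], [0, -3.15, 0], 0.73], [[40, 140, 67], [0, -3.15, 0], 0.73], [[40, 170, 67], [0, -3.15, 0], 0.73], [[40, 170, 67], [0, -3.15, 0], 0.73]]}}

```text
time: 2.35
eef_pos: [587.8, 111.9, 76.5]
eef_rot: [-1.57, 0.008, 0.063]
ft_force: [-0.9, -0.1, 0.8]
gripper_width: 12.0
```

```bash
cat >> h.py <<'E'
O=np.array([564.9,60,0]);Y=0.060
U=np.array([np.cos(Y),np.sin(Y),0]);V=np.array([-U[1],U[0],0])
def tray(X): X=np.asarray(X)-O; return np.array([X@U,X@V,X[...,2]])
E
cat > look.py <<'E'
import sys; from h import *
np.set_printoptions(precision=1,suppress=True)
p,R,s=pose();print('tray',tray(p),'yaw',s['eef_rot'][2],s['gripper_width'],s['time'],s['ft_force'])
C=cam('wrist');a,d=eyes.snapshot('wrist');cv2.imwrite(f'pics/{sys.argv[1]}.png',a[:,:,::-1])
np.savez(f'pics/{sys.argv[1]}.npz',a=a,d=d,k=C[0],D=C[1],R=C[2],t=C[3])
E
python3 look.py w2
```

```text
tray [26.  50.4 76.5] yaw 0.06332423308297264 12.035864970400135 2.35 [-0.9 -0.1  0.8]
```

View pics/w2.png

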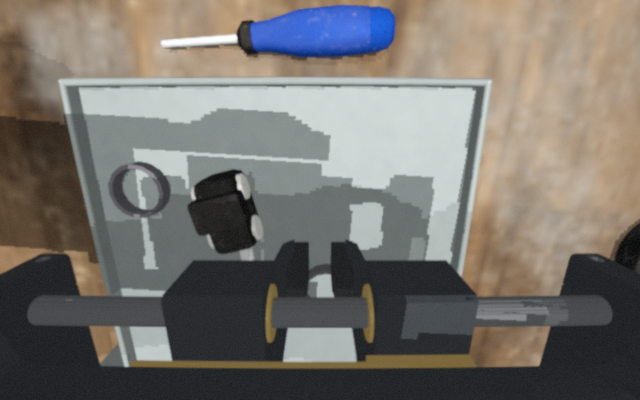

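Emit:
{"fn": "send_rows", "kwargs": {"motion": [[[2, 20, 0], [0, 0, 0], 0.73], [[2, 34, 0], [0, 0, 0], 0.73], [[2, 34, 0], [0, 0, 0], 0.73], [[2, 34, -8], [0, 0, 0], 0.73], [[2, 34, -18], [0, 0, 0], 0.73], [[2, 34, -28], [0, 0, 0], 0.73], [[2, 34, -38], [0, 0, 0], 0.73], [[2, 34, -48], [0, 0, 0], 0.73]]}}

```text
time: 3.2
eef_pos: [595.7, 61.6, 46.1]
eef_rot: [-1.571, -0.0, 0.061]
ft_force: [1.1, -0.1, 1.0]
gripper_width: 11.8
```

Run:
```python
from h import *
np.set_printoptions(precision=1,suppress=True)
z=np.load('pics/w2.npz');C=(z['k'],z['D'],z['R'],z['t'])
print('A',tray(plane(C,[[139,190]],38)[0]),'corners',[tray(x) for x in plane(C,[[60,80],[491,79]],38)])
print('cal',[tray(x) for x in plane(C,[[192,213],[262,230],[230,253],[225,190]],60)])
p,R,s=pose();print(tray(p),s['eef_rot'])
```

```text
A [-86.1  79.9  38. ] corners [array([-121.5,  143.9,   38. ]), array([120.5, 144. ,  38. ])]
cal [array([-44.3,  72.4,  60. ]), array([-6.1, 62.6, 60. ]), array([-25.3,  48.4,  60. ]), array([-24.8,  85.5,  60. ])]
[30.9 -0.2 46.1] [-1.6 -0.   0.1]
```

Emit:
{"fn": "send_rows", "kwargs": {"motion": [[[0, 4, -3], [0, 0, 0], 0.73], [[0, 4, -10], [0, 0, 0], 0.73], [[0, 4, -20], [0, 0, 0], 0.73], [[0, 4, -30], [0, 0, 0], 0.73], [[0, 4, -40], [0, 0, 0], 0.73], [[0, 4, -50], [0, 0, 0], 0.73], [[0, 4, -60], [0, 0, 0], 0.73], [[0, 4, -67], [0, 0, 0], 0.73]]}}

```text
time: 4.0
eef_pos: [599.7, -5.1, 41.8]
eef_rot: [-1.571, -0.0, 0.061]
ft_force: [-0.2, 0.8, -0.6]
gripper_width: 12.2
```

Run:
```python
from h import *
np.set_printoptions(precision=1,suppress=True)
p,R,s=pose();print(tray(p),s['ft_force'])
```

```text
[ 30.9 -67.1  41.8] [-0.2  0.8 -0.6]
```

Emit:
{"fn": "send_rows", "kwargs": {"motion": [[[0, 0, -5], [0, 0, 0], 0.73], [[0, 0, -5], [0, 0, 0], 0.73], [[0, 0, 5], [0, 0, 0], 0.73], [[0, -40, 15], [0, 0, 0], 0.73], [[25, -60, 50], [0, 0, 0], 0.73], [[54, -60, 90], [0, 0, 0], 0.73], [[54, -60, 107], [0, 0, 0], 0.73], [[54, -60, 107], [0, 0, 0], 0.73]]}}

```text
time: 4.8
eef_pos: [646.2, 109.3, 101.2]
eef_rot: [-1.57, 0.001, 0.066]
ft_force: [-0.0, -0.1, -1.1]
gripper_width: 12.0
```

```bash
python3 look.py w3
```

```text
tray [ 84.1  44.4 101.2] yaw 0.06567441892605397 11.964114219862584 4.8 [-0.  -0.1 -1.1]
```

View pics/w3.png

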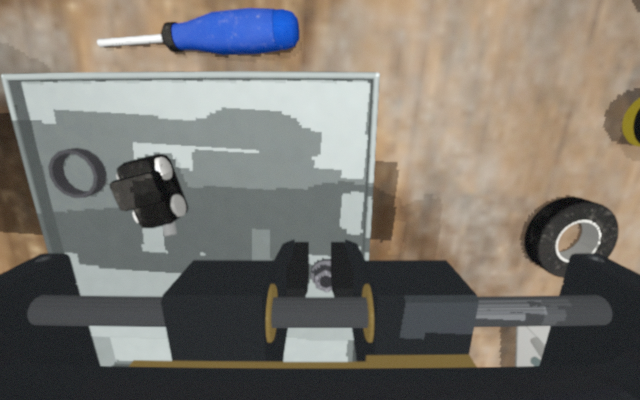

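Emit:
{"fn": "send_rows", "kwargs": {"motion": [[[1, 40, 0], [0, 0, 0], 0.73], [[1, 59, 0], [0, 0, 0], 0.73], [[1, 59, 0], [0, 0, 0], 0.73], [[1, 59, -8], [0, 0, 0], 0.73], [[1, 59, -18], [0, 0, 0], 0.73], [[1, 59, -28], [0, 0, 0], 0.73], [[1, 59, -38], [0, 0, 0], 0.73], [[1, 59, -48], [0, 0, 0], 0.73]]}}

```text
time: 5.65
eef_pos: [651.1, 57.0, 43.1]
eef_rot: [-1.571, -0.0, 0.061]
ft_force: [0.6, 0.7, 0.8]
gripper_width: 12.2
```

Emit:
{"fn": "send_rows", "kwargs": {"motion": [[[0, 0, -10], [0, 0, 0], 0.73], [[0, 0, -20], [0, 0, 0], 0.73], [[0, 0, -30], [0, 0, 0], 0.73], [[0, 0, -40], [0, 0, 0], 0.73], [[0, 0, -50], [0, 0, 0], 0.73], [[0, 0, -60], [0, 0, 0], 0.73], [[0, 0, -67], [0, 0, 0], 0.73], [[0, 0, -70], [0, 0, 0], 0.73]]}}

```text
time: 6.45
eef_pos: [655.1, -12.6, 42.4]
eef_rot: [-1.571, 0.001, 0.061]
ft_force: [0.1, 0.7, 0.6]
gripper_width: 11.6
```

Run:
```python
from h import *
np.set_printoptions(precision=1,suppress=True)
p,R,s=pose();print(tray(p),s['ft_force'])
```

```text
[ 85.7 -77.9  42.4] [0.1 0.7 0.6]
```

Emit:
{"fn": "send_rows", "kwargs": {"motion": [[[0, 0, 5], [0, 0, 0], 0.73], [[0, -40, 10], [0, 0, 0], 0.73], [[-20, -75, 40], [0, 0, 0], 0.73], [[-60, -75, 70], [0, 0, 0], 0.73], [[-100, -75, 100], [0, 0, 0], 0.73], [[-135, -75, 135], [0, 0, 0], 0.73], [[-165, -75, 170], [0, 0, 0], 0.73], [[-172, -75, 194], [0, 0, 0], 0.73]]}}

```text
time: 7.25
eef_pos: [468.0, 173.6, 118.0]
eef_rot: [-1.571, 0.002, 0.064]
ft_force: [0.3, 0.0, 1.3]
gripper_width: 12.1
```

```bash
python3 look.py w4
```

```text
tray [-89.9 119.2 118. ] yaw 0.06357600471625968 12.091266134684517 7.25 [0.3 0.  1.3]
```

View pics/w4.png

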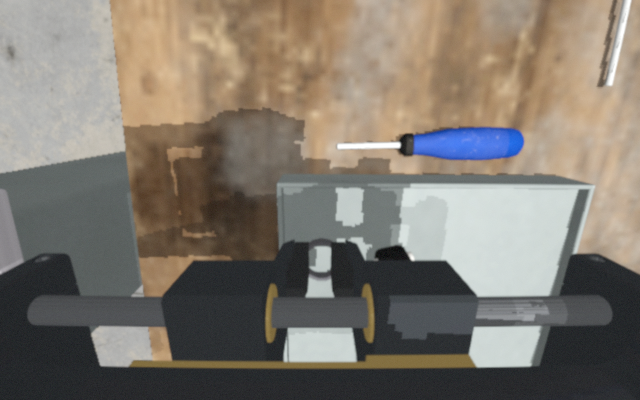

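Emit:
{"fn": "send_rows", "kwargs": {"motion": [[[2, 40, -2], [0, 0, 0], 0.73], [[2, 70, -2], [0, 0, 0], 0.73], [[2, 76, -2], [0, 0, 0], 0.73], [[2, 76, -2], [0, 0, 0], 0.73], [[2, 76, -10], [0, 0, 0], 0.73], [[2, 76, -20], [0, 0, 0], 0.73], [[2, 76, -30], [0, 0, 0], 0.73], [[2, 76, -40], [0, 0, 0], 0.73]]}}

```text
time: 8.1
eef_pos: [476.4, 130.4, 42.2]
eef_rot: [-1.571, -0.001, 0.061]
ft_force: [0.2, 0.4, -0.0]
gripper_width: 12.1
```

Run:
```python
from h import *
np.set_printoptions(precision=1,suppress=True)
p,R,s=pose();print(tray(p),s['ft_force'])
```

```text
[-84.1  75.6  42.2] [ 0.2  0.4 -0. ]
```

Emit:
{"fn": "send_rows", "kwargs": {"motion": [[[0, 0, -10], [0, 0, 0], 0.73], [[0, 0, -20], [0, 0, 0], 0.73], [[0, 0, -30], [0, 0, 0], 0.73], [[0, 0, -40], [0, 0, 0], 0.73], [[0, 0, -50], [0, 0, 0], 0.73], [[0, 0, -60], [0, 0, 0], 0.73], [[0, 0, -70], [0, 0, 0], 0.73], [[0, 0, -80], [0, 0, 0], 0.73]]}}

```text
time: 8.9
eef_pos: [481.0, 50.9, 41.7]
eef_rot: [-1.571, 0.0, 0.062]
ft_force: [-0.2, -0.5, -0.4]
gripper_width: 11.7
```

Emit:
{"fn": "send_rows", "kwargs": {"motion": [[[0, 0, -10], [0, 0, 0], 0.73], [[0, 0, -20], [0, 0, 0], 0.73], [[0, 0, -30], [0, 0, 0], 0.73], [[0, 0, -40], [0, 0, 0], 0.73], [[0, 0, -50], [0, 0, 0], 0.73], [[0, 0, -60], [0, 0, 0], 0.73], [[0, 0, -68], [0, 0, 0], 0.73], [[0, 0, -72], [0, 0, 0], 0.73]]}}

```text
time: 9.7
eef_pos: [485.5, -21.0, 41.7]
eef_rot: [-1.571, -0.0, 0.061]
ft_force: [-0.4, 0.5, 0.1]
gripper_width: 12.0
```

Emit:
{"fn": "send_rows", "kwargs": {"motion": [[[0, 0, 0], [0, 0, 0], 0.73], [[0, 0, 8], [0, 0, 0], 0.73], [[0, -45, 10], [0, 0, 0], 0.73], [[0, -95, 10], [0, 0, 0], 0.73], [[40, -140, 10], [0, 0, 0], 0.73], [[80, -190, 20], [0, 0, 0], 0.73], [[85, -200, 20], [0, 0, 0], 0.73], [[85, -200, 20], [0, 0, 0], 0.73]]}}

```text
time: 10.5
eef_pos: [571.6, 6.4, 245.3]
eef_rot: [-1.572, -0.008, 0.063]
ft_force: [-0.0, -0.2, -0.4]
gripper_width: 11.8
```

```bash
python3 look.py w5
python3 - <<'E'
from h import *
import cv2
p,d=eyes.snapshot('scene');c=p[130:270,230:400];w=cv2.imread('pics/w5.png')
c=cv2.resize(c,None,fx=3.5,fy=3.5)[:,:,::-1]; im=np.zeros((600,640,3),np.uint8)
im[:270]=w[:270] if 0 else w[:270]; c=c[:330,:595]; im[270:270+c.shape[0],:c.shape[1]]=c
cv2.imwrite('pics/m5.png',im)
E
```

```text
tray [  3.5 -53.9 245.3] yaw 0.06349851651539673 11.847939681707553 10.5 [-0.  -0.2 -0.4]
```

View pics/m5.png

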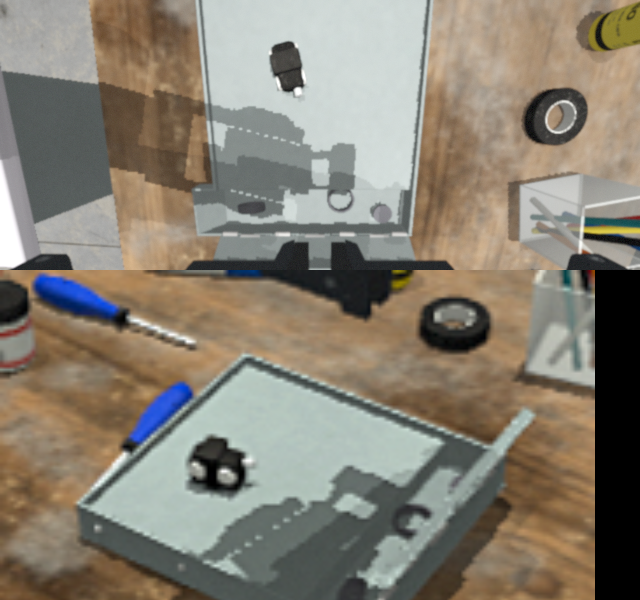

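Run:
```python
from h import *
np.set_printoptions(precision=0,suppress=True,linewidth=200)
z=np.load('pics/w5.npz');a,d=z['a'],z['d'];k,D,R,t=C=(z['k'],z['D'],z['R'],z['t'])
def pts(x0,x1,y0,y1):
    g=np.mgrid[y0:y1,x0:x1].reshape(2,-1); px=g[::-1].T.astype(float)
    n=cv2.undistortPoints(px.reshape(-1,1,2),k,D)[:,0]; P=(np.c_[n,np.ones(len(n))]*d[g[0],g[1]][:,None]-t)@R
    return tray(P[:,:]) if 0 else np.array([tray(q) for q in P]).reshape(y1-y0,x1-x0,3)
for n,b in(('A',(232,274,196,222)),('B',(322,360,180,218)),('nut',(366,398,198,228))):
    Q=pts(*b)[::3,::3]; print(n,'y rows',Q[:,0,1]);print(Q[:,:,2])
im=cv2.convertScaleAbs(a[170:240,190:420],alpha=1.6)
cv2.imwrite('pics/m6.png',cv2.resize(im,None,fx=3.4,fy=3.4,interpolation=cv2.INTER_CUBIC)[:,:,::-1])
```

```text
A y rows [ -83.  -87.  -91.  -95.  -99. -104. -108. -112. -116.]
[[ 4.  4.  5.  4.  5.  4.  4.  3.  4.  4.  5.  3.  4.  4.]
 [ 3.  3.  4.  6.  6.  4.  4.  5.  4.  5.  5.  5.  3.  5.]
 [ 4.  5.  4.  4.  4.  4.  7.  7.  7. 10. 13.  4.  5.  3.]
 [ 5.  3. 24. 17. 13. 10.  7.  7.  7. 31. 27.  5.  4.  4.]
 [ 5.  5. 31. 36. 38. 38. 37. 37. 36. 32. 30. 17.  5.  5.]
 [ 4.  3. 32. 37. 38. 36. 38. 38. 36. 33. 29.  5.  5.  6.]
 [ 4.  5.  3. 36. 38. 38. 39.  4.  4.  5.  3.  6.  4.  3.]
 [ 4.  5.  6.  5.  5.  5.  6.  4.  5.  4.  5.  4.  5.  4.]
 [ 4.  4.  4.  4.  5.  4.  4.  4.  4.  4.  5.  4.  3.  3.]]
B y rows [ -55.  -59.  -63.  -67.  -77.  -81.  -85.  -89.  -94.  -98. -102. -106. -111.]
[[ 29.  30.  29.  30.  29.  29.  28.  29.  29.  29.  28.  30.  29.]
 [ 29.  29.  30.  29.  29.  28.  28.  30.  30.  29.  30.  28.  28.]
 [ 29.  29.  29.  29.  30.  30.  28.  29.  29.  30.  29.  29.  30.]
 [ 28.  28.  29.  29.  29.  29.  30.  28.  29.  29.  29.  29.  29.]
 [  4.   3.   3.  16.   4.   4.   4.   4.   3.  15.   3.   4.   4.]
 [  5.   5. 381.  14.   3.   4.   4.   4.   3.   5.  14.   4.   5.]
 [  4.
[... 314 characters left out ...]
 6.   3.   5.   5.]
 [  4.   4.   3.   4.   5.   4.   4.   3.   4.   4.   4.   4.   4.]
 [  4.   4.   4.   4.   4.   5.   4.   6.   3.   6.   5.   4.   5.]]
nut y rows [ -85.  -89.  -94.  -98. -102. -106. -111. -115. -120. -122.]
[[ 5.  3.  5.  5.  5.  4.  4.  4.  4.  5.  3.]
 [ 5.  4.  4.  3.  3.  5.  3.  5.  3.  5.  4.]
 [ 4.  3.  4.  4.  6.  4.  4.  3.  3.  5.  5.]
 [ 4.  2.  3.  4. 17. 17. 18. 17.  4.  4.  3.]
 [ 4.  4.  7. 17. 17. 19. 17. 18. 16.  5.  3.]
 [ 5.  4.  3. 17. 17. 16. 18. 17. 18.  4.  5.]
 [ 2.  4.  4. 18. 16. 16. 17. 17. 16.  4.  3.]
 [ 4.  5.  5. 17. 18. 17. 18. 19.  4.  5.  4.]
 [ 2.  3.  4.  4. 15. 16. 17.  4.  5.  3.  4.]
 [ 9.  8.  8.  7.  9.  9.  8.  7.  9.  8.  8.]]
```

View pics/m6.png

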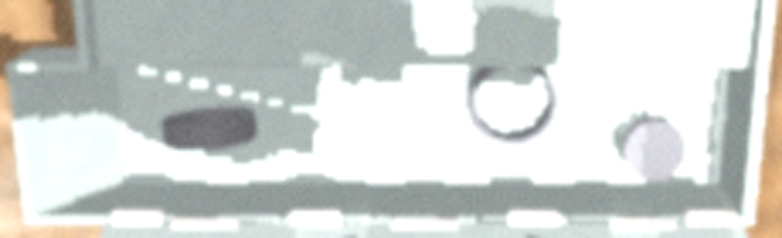

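Emit:
{"fn": "send_rows", "kwargs": {"motion": [[[-3, 0, -50], [0, 0, 0], 1], [[-3, 0, -100], [0, 0, 0], 1], [[-3, 0, -145], [0, 0, 0], 1], [[-3, 30, -146], [0, 0, 0], 1], [[-3, 80, -146], [0, 0, 0], 1], [[-3, 130, -146], [0, 0, 0], 1], [[-3, 164, -146], [0, 0, 0], 1], [[-3, 164, -146], [0, 0, 0], 1]]}}

```text
time: 11.4
eef_pos: [571.4, -139.2, 72.4]
eef_rot: [-1.565, 0.011, 0.061]
ft_force: [0.6, -0.4, -0.1]
gripper_width: 0.3
```

```bash
python3 look.py w6
```

```text
tray [  -5.4 -199.3   72.4] yaw 0.06134367312799105 0.2871231757580413 11.4 [ 0.6 -0.4 -0.1]
```

View pics/w6.png

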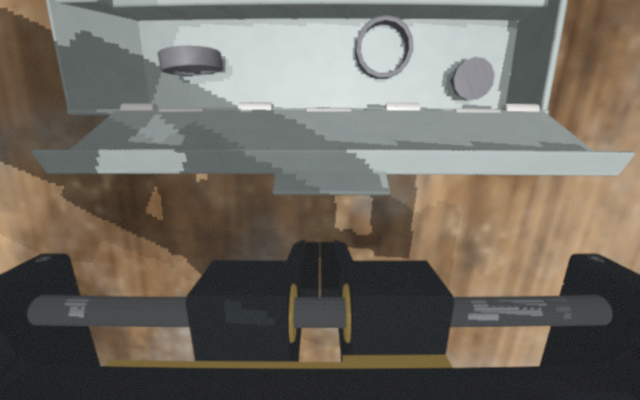

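Emit:
{"fn": "send_rows", "kwargs": {"motion": [[[5, -10, 10], [0, 0, 0], 1], [[5, -10, 20], [0, 0, 0], 1], [[5, -10, 30], [0, 0, 0], 1], [[5, -10, 40], [0, 0, 0], 1], [[5, -10, 50], [0, 0, 0], 1], [[5, -10, 58], [0, 0, 0], 1], [[5, -10, 66], [0, 0, 0], 1], [[5, -10, 74], [0, 0, 0], 1]]}}

```text
time: 12.25
eef_pos: [575.4, -66.1, 87.6]
eef_rot: [-1.571, 0.0, 0.062]
ft_force: [0.3, -2.6, -1.8]
gripper_width: 0.6
```

Emit:
{"fn": "send_rows", "kwargs": {"motion": [[[0, 0, 6], [0, 0, 0], 1], [[0, 0, 12], [0, 0, 0], 1], [[0, 0, 18], [0, 0, 0], 1], [[0, 0, 24], [0, 0, 0], 1]]}}

```text
time: 12.65
eef_pos: [574.0, -42.3, 87.7]
eef_rot: [-1.571, 0.0, 0.061]
ft_force: [0.1, -0.1, 0.7]
gripper_width: 0.5
```

```bash
python3 look.py w7
```

```text
tray [   2.9 -102.7   87.7] yaw 0.06139517872162503 0.485855229898217 12.65 [ 0.1 -0.1  0.7]
```

View pics/w7.png

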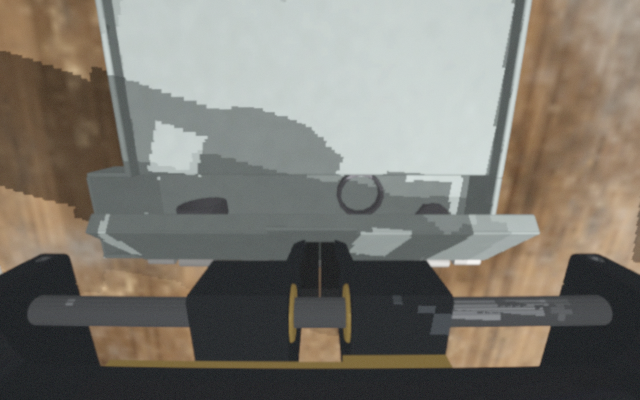

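Emit:
{"fn": "send_rows", "kwargs": {"motion": [[[0, 4, 4], [0, 0, 0], 1], [[0, 9, 8], [0, 0, 0], 1], [[0, 14, 11], [0, 0, 0], 1], [[0, 19, 13], [0, 0, 0], 1], [[0, 24, 15], [0, 0, 0], 1], [[0, 28, 16], [0, 0, 0], 1], [[0, 31, 16], [0, 0, 0], 1], [[0, 33, 16], [0, 0, 0], 1]]}}

```text
time: 13.5
eef_pos: [572.9, -26.7, 54.4]
eef_rot: [-1.57, 0.001, 0.061]
ft_force: [-0.1, 1.3, 0.8]
gripper_width: 0.1
```

Run:
```python
from h import *
np.set_printoptions(precision=1,suppress=True)
p,R,s=pose();print(tray(p),s['ft_force'])
```

```text
[  2.8 -87.   54.4] [-0.1  1.3  0.8]
```

Emit:
{"fn": "send_rows", "kwargs": {"motion": [[[0, 1, 5], [0, 0, 0], 1], [[0, 2, 5], [0, 0, 0], 1], [[0, 2.5, 5], [0, 0, 0], 1], [[0, 3, 5], [0, 0, 0], 1], [[0, 3, 5], [0, 0, 0], 1]]}}

```text
time: 14.0
eef_pos: [572.7, -21.4, 53.3]
eef_rot: [-1.571, -0.001, 0.062]
ft_force: [-4.8, 2.4, 14.5]
gripper_width: -0.0
```

Emit:
{"fn": "send_rows", "kwargs": {"motion": [[[0, 0.7, 0], [0, 0, 0], 1], [[0, 0.7, 0], [0, 0, 0], 1], [[0, 0, 0], [0, 0, 0], 1], [[0, -30, 0], [0, 0, 0], 1], [[0, -75, 0], [0, 0, 0], 1], [[0, -125, 30], [0, 0, 0], 1], [[0, -175, 50], [0, 0, 0], 1], [[0, -190, 60], [0, 0, 0], 1]]}}

```text
time: 14.8
eef_pos: [569.2, 39.4, 245.6]
eef_rot: [-1.572, -0.005, 0.062]
ft_force: [0.0, 0.6, -1.1]
gripper_width: 0.1
```

```bash
python3 look.py w8
python3 - <<'E'
from h import *
np.set_printoptions(precision=0,suppress=True,linewidth=200)
z=np.load('pics/w8.npz');d=z['d'];k,D,R,t=C=(z['k'],z['D'],z['R'],z['t'])
for y in(-120,-100,-85,-75,-60,-40):
    r=[]
    for x in(-100,-50,0,50,100):
        q=proj(C,[O+U*x+V*y+np.array([0,0,42])])[0]; i=np.round(q).astype(int)
        if not(0<=i[0]<640 and 0<=i[1]<400): r.append(-1);continue
        n=cv2.undistortPoints(q.reshape(1,1,2),k,D)[0,0]; P=R.T@(np.r_[n,1]*d[i[1],i[0]]-t); r.append(P[2])
    print(y,np.array(r))
C0=C; z=np.load('pics/w1.npz');C1=(z['k'],z['D'],z['R'],z['t'])
def cal(f,C):
    a=np.load(f)['a']; m=(a.max(2)<60).astype(np.uint8)
    c0=proj(C,[O-28*U+70*V+np.array([0,0,50])])[0].astype(int); w=np.zeros_like(m); cv2.circle(w,tuple(int(v) for v in c0),38,1,-1)
    n,l,st,ce=cv2.connectedComponentsWithStats(m&w); j=1+st[1:,4].argmax(); return st[j],tray(plane(C,[ce[j]],58)[0])
np.set_printoptions(precision=1,suppress=True)
print(cal('pics/w1.npz',C1),cal('pics/w8.npz',C0))
E
```

```text
tray [  3.1 -20.9 245.6] yaw 0.062235487739729756 0.07881008175690454 14.8 [ 0.   0.6 -1.1]
-120 [ 43.  44. 254.  42.  44.]
-100 [ 43.  42. 237.  42.  41.]
-85 [43. 43. 43. 44. 44.]
-75 [43. 44. 44. 43. 43.]
-60 [30. 29. 44. 29. 28.]
-40 [30. 29. 29. 30. 29.]
(array([288,  84,  20,  12, 137], dtype=int32), array([-32.2,  85.3,  58. ])) (array([282, 102,  21,  21, 189], dtype=int32), array([-25.1,  55.6,  58. ]))
```

View pics/w8.png

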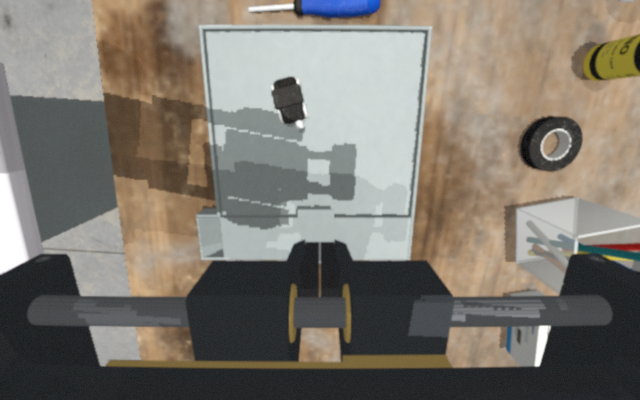

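Run:
```python
from h import *
z=np.load('pics/w8.npz');C=(z['k'],z['D'],z['R'],z['t']); print('caliper',tray(plane(C,[[289,100]],64)[0]))
from station import ticket
print(sensors.observe()['qd'].round(3), ticket.hand_in())
```

```text
caliper [-27.31359696  68.310883    64.        ]
the job is handed in; nothing more can be done
[-0.032  0.028  0.068 -0.007 -0.126 -0.05 ] None
```

I swept both headset spacers and the axle nut along the deck into the trough, then pushed the cover over from behind and pressed it shut. I handed the job in at about 15 s.

**Parts in the trough:** Depth readings before closing put all three in the trough. Spacer B lies flat. The nut is upside down. Spacer A came to rest standing on its edge: its top is at about 38 mm, just under the shut cover, so its origin should be near 20 mm, inside the 25 mm limit. I left it standing. Once the cover was shut I could no longer see the parts.

**Cover:** Depth reads about 43 mm across the whole cover. That camera view reads about 1 mm high on the deck, so this matches the 42 mm expected when shut. It pressed against a firm stop, with about 14 N measured at the wrist.

**Caliper:** By hand-picked pixels it is at tray (-27, 68) mm, against (-28, 70) mm at the start. That difference is within measuring error. An automatic dark-colour check gave inconsistent positions because shadows broke up the mask, so I disregarded it.

**Jar and wrench:** The arm stayed well away from both. I did not measure them again.

**Arm at hand-in:** It was clear of everything, above the tray. Its joints still showed small settling speeds of up to 0.13 rad/s.

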